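# Latch the chopper lid and hold its spring dial on three

## Robot

A 7-joint arm with a two-finger parallel gripper is mounted at the origin on a cart in front of the work surface, level with it; the furniture and walls round the work are solid. World frame = base frame: x ahead of the robot, y to its left, z up, the work surface at z = 0. Lengths are in m, angles in rad, forces in N, time in s.
With the tool pointing down it reaches from about 0.425 to 0.8 m from the base axis. Payload 8.3 kg.
Tool frame: the origin (TCP) lies at the very end of the fingers, on their centre line; the grasp point (between the pads) lies 19 mm behind it (arm.pinch_z is the distance from the TCP to the grasp point, in m); z points along the fingers, y is the line along which they close (so a half turn about z gives the same grasp; the last joint's range is limited). The gripper opens to 85 mm and grips with 20 to 120 N. Pads are 22 mm wide; open, the fingers measure 114 mm over their backs; the gripper's body (76 mm by 85 mm) begins 54 mm behind the grasp point. The pads swing forward as they close: fully open they stand 13 mm farther back than shut.
Start: joints at [-1.223, 0.383, 0.016, 1.37, -0.006, 1.388, -0.046], TCP at [0.25, 0.573, 0.231] pointing down, gripper open.
Joint ranges: [-2.95, 2.95], [-0.25, 2.06], [-1.52, 1.56], [0.18, 2.33], [-1.44, 4.58], [0.02, 2.06], [-3.01, 3.01]. Speed limits (rad/s): [2.39, 2.39, 3.01, 3.01, 3.14, 3.14, 3.14].

## Interface

Orientations are given as a unit quaternion [x, y, z, w].
In Python, from plant import arm gives the robot as it stands.
- The arm moves only by the tool send_rows, never from a script. Its argument "commands" is a list of rows, each a list of 3 entries, a list of its own where there are three numbers: the turn, a rotation vector about the tool's x, y, z in degrees, then the shift along the tool's x, y, z in m, then the gripper command: -1 is fully open, 1 is shut, values between are in proportion. A call has 1 to 10 rows; each row is the pose to reach, as a shift and turn from the pose commanded when the call began, along the tool's axes at that moment; what a row does not reach only later rows make up. A row lasts 1/12 s, in which the tool goes at most 41.7 mm and 7.16 degrees, less where a joint would pass 70% of its speed; a pose out of reach is approached as far as the arm can. A call with a gripper value outside its range is refused whole. The fingers move at their own pace and stop on an object; "squeeze" is the grip in N (left out, the last holds). Time passes only in rows, so rows that repeat a pose let the fingers close. It gives the time, the measured TCP pose, the force, the opening and the grip force at its end, in the units of the state.
- arm.read_state(): the state, without advancing time (a new reading comes with each control period).
- arm.camera(name): name is "scene" or "side" or "wrist"; returns (picture, depth): 400x640x3 uint8, blue, green, red; 400x640 float32, m along the optical axis (not along the pixel's ray), 0 where there is no reading.
- arm.camera_params(name): a dict with "intrinsics" (3x3 intrinsics, pixels), "eye" and "attitude" of the camera in the world. Camera axes: x right, y down, z forward; pixel columns grow to the right and rows downward; lengths in m; the calibration is good to about 2 mm. A picture is of the moment at which its call begins: read the wrist's pose just before it. camera_params takes no time and is no camera call; for the wrist camera it gives the pose at the moment of the call.
- arm.finish_job(): hands the job in; it is judged then, once.
Trained networks look in the newest picture that a camera, given by its name, has taken for a name from the list of things; names that differ only in an ending like _2 or _b are one class to them, and where a whole thing is asked for, a point or a joint stands for the part that bears it (a point fixed in the world has none). Each returns a list of dicts, best first, with "score" (0 to 1); they miss things now and then, are a little off and sometimes report something else, mostly with a low value. They report only what shows in the picture. A call takes as long as a camera call.
- arm.trace(camera, query): "pixels" (400x640 bool, what is visible of it) and "uv" ([column, row] in pixels, amid what is visible of it).
- arm.spot_point(camera, query): "uv" ([column, row] in pixels: a listed point, or the origin of a listed thing).
The state is a dict: "time": time; "joint_pos": joint angles; "dq": joint speeds; "joint_torque": joint torques, N m; "ee_pos": TCP position; "eef_rot": TCP orientation; "wrist_force": force on the tool from outside, world axes, zero at the start; "wrist_torque": the same for the moment, N m; "gripper_width": opening from 0.0 (shut) to 1.0 (fully open); "grip_force": force on a finger pad.
Only numpy, scipy, OpenCV 4.12 (cv2) and the standard library are available. Lean on these libraries where they do the work, as an engineer would, in place of code of your own. Each camera call takes 0.05 s, during which the arm holds its last target. There are 200 camera calls.

## Task

Get the garlic chopper running: first swing the steel hasp over so that it lies fully down on the lid, over the brass catch. Then turn the spring-return dial clockwise from rest, past the one-dot and two-dot clicks, to the three-dot mark, without letting it run on to the red four-dot mark. Finish while still gripping the dial there against its spring (do not let go), and leave the other things on the worktop where they are.

Things in the scene. Friction and masses are not known exactly. Their poses are not given: they have to be found in the camera images.
- chopper: Electric garlic chopper, fixed. Red base with white deck, 150 (x) x 280 (y) mm, deck 50 mm above the worktop. Origin: centre of its underside; z up, front looks to -x. Clear bowl 130 mm across centred at y = +50 mm; its grey lid is 138 mm across, top 124 mm high. A grey post (34 x 10 mm, 122 mm high) at y = +129 mm carries the hasp; the dial's axis is at x = 0, y = -92 mm
- catch (a point): Top of the brass catch (7 x 6 mm) on the lid, 131 mm above the worktop and 22 mm from the hinge line towards the chopper's -y: level with the closed hasp's slot
- three_dots (a point): Middle dot of the three-dot mark on the deck, 41 mm from the dial's axis. Marks round the dial: a black bar at rest, then clockwise from above radial rows of one, two, three black dots and four red dots, 0.4 rad (23 degrees) apart, the first dot 34 mm from the axis
- hasp_hinge (a point): Point on the hasp's hinge line, 128 mm above the worktop; its axes are the chopper's; the hinge line runs along the chopper's x. A fixed wall cabinet hangs over the back of the worktop, from 0.63 m in front of the base, underside 0.65 m up: approach low, or the arm's wrist meets it
- hasp_tab (a point): On the hasp's upper face in the middle of its broad tab, 47 mm from the hinge line. The hasp is a slotted steel strap 24 mm wide, 4 mm thick, 61 mm long from the hinge line. Its slot drops over the catch; the solid tab begins 32 mm from the hinge line
- hasp (a joint): Hasp angle, rad: 0 = flat on the lid, pointing to the chopper's -y from the hinge; 1.57 = standing straight up; more leans outwards, to the chopper's +y, at most 2.2. Starts standing roughly up (1.2 to 2.0). Light hinge friction (0.025 N m) keeps it where it is left, also when down; closing it needs under 2 N at the tab
- dial (a joint): Dial angle, rad, growing clockwise seen from above: 0 at rest, 0.4 on one dot, 0.8 on two, 1.2 on three, 1.6 on four; end stop at 1.65. A spring always drives it back to 0 when released, with 0.05 N m at rest to 0.12 N m on three dots; a click (up to 0.04 N m either way) draws it to each mark, too weak to hold it
- dial_grip (a point): On the dial's axis, 72 mm above the worktop, at mid-height of its grip bar. The black bar is 13 mm thick, 46 mm long, and stands from 59 to 85 mm above the worktop on a round skirt 54 mm across. The point's x runs along the bar to the pointer end and turns with the dial; z is up
- dial_pointer (a point): Tip of the white pointer line on top of the bar, 22 mm from the axis. At rest it points 0.70 rad anticlockwise (seen from above) from the chopper's front (-x), that is to the front right; on three dots it points to the front left
- mug: Cream mug, 89 x 118 x 88 mm, a bystander; origin under its centre
- lemon: Lemon, 75 x 59 x 59 mm, a bystander; origin at its underside
- tomato: Tomato, 62 mm, a bystander; origin at its underside

How it is judged:
On the way, in this order (a step that is already met when the one before it is completed fails the run):
1. the hasp lies down over the catch, the dial still at rest (value of joint hasp below 0.1 rad and value of joint dial below 0.25 rad), for 0.2 s.
2. the fingers hold the dial on the three-dot mark (value of joint dial between 1.06 and 1.34 rad and contact force between the fingers and dial above 1 N), for 0.4 s.
At the end, for the whole second after the job is handed in: The hasp is down over the catch (within 0.1 rad of flat), and the fingers hold the dial still, with more than 1 N, within 0.14 rad of the three-dot mark (1.2 rad) (all of step 2 and value of joint hasp below 0.1 rad and velocity of joint dial between -0.1 and 0.1 rad/s); the arm keeps its last pose, push and grip.
It fails at once if the dial is turned (over 0.25 rad) while the hasp is not down (over 0.15 rad) (value of joint dial above 0.25 rad and value of joint hasp above 0.15 rad).
It fails at once if the dial runs on to the four-dot mark (past 1.5 rad) (value of joint dial above 1.5 rad).
It fails at once if a bystander is pushed more than 30 mm (distance of any of mug, lemon, tomato from where it was at the start of the episode above 0.03 m).
It also fails if it takes over 43 s, if anything falls off the work surface, if the arm or the gripper's body presses on something with over 40 N, if the wrist force passes 120 N, or if a joint passes its speed limit or range.

## Working session

There is one attempt and no reset: what is moved stays moved. The work goes in short steps, Python scripts to look and compute and a tool call to move; the robot and the scene stay as the last step left them, time stands still between calls to the robot, and variables do not carry over. Pictures are saved under pics/ and viewed, at most 10 in all, crops included, and the job is handed in when it is done.

Besides the shell and the picture viewer there is one more tool, called after "Call:" in YAML: its name, and indented under it one key for each argument. send_rows: Moves the arm, as the interface text tells. Its arguments: {"type":"object","properties":{"commands":{"type":"array"},"squeeze":{"type":"number"}},"required":["commands"]}

```bash
ls; mkdir -p pics
cat > h.py <<'E'
import numpy as np, cv2
from scipy.spatial.transform import Rotation as R
from plant import arm
def cam(n):
    p=arm.camera_params(n); K=np.array(p["intrinsics"]); a=np.array(p["attitude"])
    A=R.from_quat(a).as_matrix() if a.size==4 else a.reshape(3,3)
    return K,np.array(p["eye"]),A
def ray(n,uv,c=None):
    K,e,A=c or cam(n); d=A@np.linalg.solve(K,[uv[0],uv[1],1.]); return e,d
def at_z(n,uv,z,c=None):
    e,d=ray(n,uv,c); return e+d*(z-e[2])/d[2]
def at_d(n,uv,dep,c=None):
    e,d=ray(n,uv,c); return e+d*dep
E
python3 - <<'E'
from h import *
Z=dict(catch=.131,three_dots=.05,hasp_hinge=.128,dial_grip=.072,dial_pointer=.085,chopper=0,mug=0,lemon=0,tomato=0,hasp_tab=.17)
ims=[]
for n in("scene","side"):
    im,d=arm.camera(n); ims.append(im); np.save(f"pics/{n}_d.npy",d)
    print(n,arm.camera_params(n)["attitude"],cam(n)[1])
    for q,z in Z.items():
        for r in arm.spot_point(n,q)[:1]:
            u,v=map(int,r["uv"]); dd=d[min(v,399),min(u,639)]
            print(q,round(r["score"],2),u,v,at_z(n,r["uv"],z).round(3),at_d(n,r["uv"],dd).round(3))
    cv2.imwrite(f"pics/{n}0.png",im)
s=arm.read_state();print(s)
E
```

```text
pics
scene [ 0.79952804 -0.39162172  0.21186078 -0.4031158 ] [-0.26087201 -0.5996589   0.78885404]
catch 0.97 379 205 [ 0.547 -0.199  0.131] [ 0.549 -0.198  0.129]
three_dots 0.63 426 276 [ 0.485 -0.364  0.05 ] [ 0.483 -0.365  0.052]
hasp_hinge 0.57 367 203 [ 0.539 -0.172  0.128] [ 0.536 -0.173  0.13 ]
dial_grip 0.74 447 267 [ 0.516 -0.394  0.072] [ 0.502 -0.398  0.085]
dial_pointer 0.63 439 271 [ 0.481 -0.39   0.085] [ 0.507 -0.383  0.06 ]
chopper 0.96 405 269 [ 0.527 -0.298  0.   ] [ 0.476 -0.318  0.051]
mug 0.61 209 186 [0.474 0.319 0.   ] [0.464 0.306 0.011]
lemon 0.91 238 205 [0.461 0.186 0.   ] [0.427 0.149 0.037]
tomato 0.58 273 224 [0.456 0.057 0.   ] [0.427 0.029 0.033]
hasp_tab 0.63 375 187 [ 0.554 -0.18   0.17 ] [ 0.886 -0.009 -0.082]
side [-0.01372918  0.90272094 -0.42993923  0.00765936] [0.4490678  1.14419568 1.04852287]
catch 0.69 308 147 [ 0.547 -0.198  0.131] [ 0.548 -0.205  0.126]
three_dots 0.98 330 140 [ 0.48  -0.361  0.05 ] [ 0.478 -0.247  0.125]
hasp_hinge 0.79 306 155 [ 0.554 -0.155  0.128] [ 0.555 -0.17   0.117]
dial_grip 0.42 322 135 [ 0.508 -0.364  0.072] [ 0
[... 425 characters left out ...]
os': array([-1.22287794,  0.38336416,  0.01640186,  1.37013205, -0.00627823,
        1.38819572, -0.04651355]), 'dq': array([-0.00212126, -0.00024427,  0.00092909, -0.00028326, -0.00062227,
       -0.00074138, -0.00020518]), 'joint_torque': array([ 6.22090174e-04, -6.27344298e+01,  8.43051430e-01, -3.72090769e+01,
        1.64779188e-02,  3.04912137e-03, -3.15413513e-05]), 'ee_pos': array([0.24955389, 0.57298466, 0.2312872 ]), 'eef_rot': array([ 2.03950824e-01,  9.78981134e-01, -2.11690420e-05, -2.31627034e-05]), 'wrist_force': array([-0.77523277, -0.73188722, -0.06752253]), 'wrist_torque': array([-0.00991747, -0.0054214 , -0.02155479]), 'grip_force': 0.0, 'gripper_width': 1.003725482768455}
```

Run:
```python
import cv2,numpy as np
a=cv2.imread("pics/scene0.png");b=cv2.imread("pics/side0.png")
c=cv2.resize(a[130:330,300:500],None,fx=3,fy=3,interpolation=2);
cv2.imwrite("pics/m0.png",np.vstack([np.hstack([cv2.resize(c,(480,480)),cv2.resize(b[90:190,270:340],(320,457))[:480] if 0 else cv2.resize(b[90:210,270:350],(320,480))])]))
```

```text
(no output)
```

View pics/m0.png

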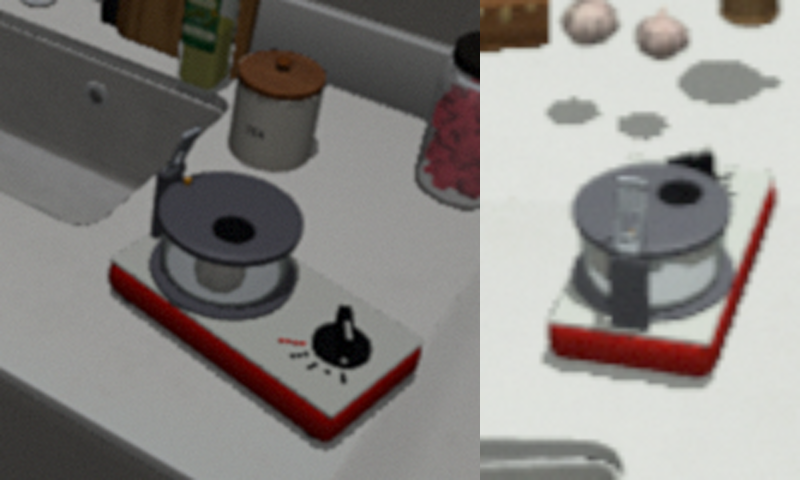

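View pics/scene0.png

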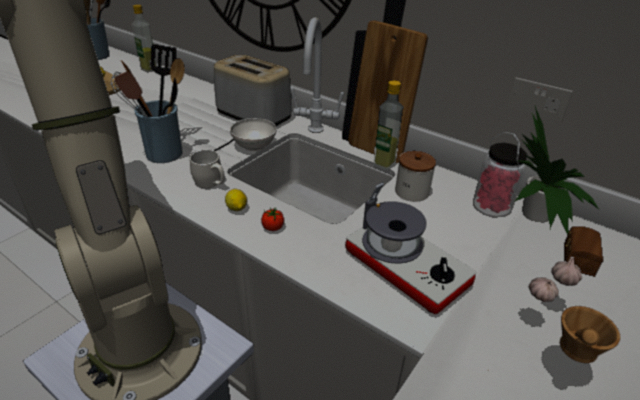

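The scene shows the chopper at about (375–475, 200–310), with the hasp standing at (375, 187) and the dial at (445, 267). The mug, lemon and tomato sit at (207, 170), (236, 200) and (273, 219), clear of an arc over to the chopper.

Call:
send_rows:
  commands:
    - [[0, 0, 77], [-0.426, -0.276, -0.06], 1]
    - [[0, 0, 77], [-0.426, -0.276, -0.06], 1]
    - [[0, 0, 77], [-0.426, -0.276, -0.06], 1]
    - [[0, 0, 77], [-0.426, -0.276, -0.06], 1]
    - [[0, 0, 77], [-0.426, -0.276, -0.06], 1]
    - [[0, 0, 77], [-0.426, -0.276, -0.06], 1]
    - [[0, 0, 77], [-0.426, -0.276, -0.06], 1]
    - [[0, 0, 77], [-0.426, -0.276, -0.06], 1]
    - [[0, 0, 77], [-0.426, -0.276, -0.06], 1]
    - [[0, 0, 77], [-0.426, -0.276, -0.06], 1]

```text
time: 1.93
ee_pos: [0.4788, 0.2262, 0.2808]
eef_rot: [0.74, 0.672, 0.0, -0.0]
wrist_force: [1.3, 0.7, -0.1]
gripper_width: 0.001
grip_force: 0.0
```

Call:
send_rows:
  commands:
    - [[0, 0, 5], [-0.36, 0.05, 0.0], 1]
    - [[0, 0, 5], [-0.36, 0.05, 0.0], 1]
    - [[0, 0, 5], [-0.36, 0.05, 0.0], 1]
    - [[0, 0, 5], [-0.36, 0.05, 0.0], 1]
    - [[0, 0, 5], [-0.36, 0.05, 0.0], 1]
    - [[0, 0, 5], [-0.36, 0.05, 0.0], 1]
    - [[0, 0, 5], [-0.36, 0.05, 0.0], 1]
    - [[0, 0, 5], [-0.36, 0.05, 0.0], 1]
    - [[0, 0, 5], [-0.36, 0.05, 0.0], 1]
    - [[0, 0, 5], [-0.36, 0.05, 0.0], 1]

```text
time: 2.77
ee_pos: [0.4942, -0.143, 0.2809]
eef_rot: [0.77, 0.638, -0.0, 0.001]
wrist_force: [-1.2, -0.3, 0.9]
gripper_width: -0.002
grip_force: 0.0
```

Run:
```python
from h import *
Z=dict(catch=.131,three_dots=.05,hasp_hinge=.128,dial_grip=.072,dial_pointer=.085,hasp_tab=.17)
s=arm.read_state();print(s["ee_pos"],s["eef_rot"],s["joint_pos"].round(2))
im,d=arm.camera("wrist"); n="wrist"; print(cam(n)[1],cam(n)[2].round(2))
for q,z in Z.items():
    for r in arm.spot_point(n,q)[:1]:
        u,v=map(int,r["uv"]); dd=d[min(v,399),min(u,639)]
        print(q,round(r["score"],2),u,v,at_z(n,r["uv"],z).round(3),at_d(n,r["uv"],dd).round(3))
cv2.imwrite("pics/w1.png",im)
```

```text
[ 0.49418114 -0.14296014  0.28090807] [ 7.70220829e-01  6.37775625e-01 -3.76897644e-04  1.40914913e-03] [-0.43  0.13  0.73  1.61 -0.09  1.43  0.12]
[ 0.50853446 -0.07024918  0.42450784] [[ 0.98 -0.18 -0.05]
 [-0.18 -0.94 -0.27]
 [-0.    0.28 -0.96]]
catch 0.72 364 218 [ 0.547 -0.187  0.131] [ 0.543 -0.175  0.16 ]
three_dots 0.84 325 307 [ 0.478 -0.357  0.05 ] [ 0.503 -0.123  0.35 ]
hasp_hinge 0.93 366 196 [ 0.553 -0.16   0.128] [ 0.553 -0.159  0.129]
hasp_tab 0.72 372 227 [ 0.549 -0.178  0.17 ] [ 0.549 -0.177  0.172]
```

View pics/w1.png

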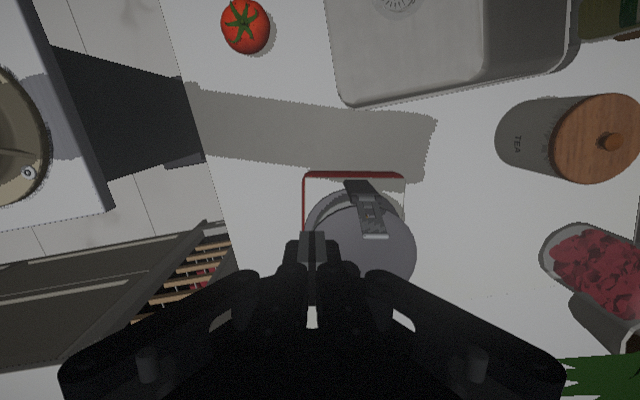

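The wrist view shows the hasp at (372, 210) leaning inwards over the lid, with its hinge at about (366, 196). That puts the hinge at (0.553, -0.160). I'll approach from behind the hasp and push it inward.

Call:
send_rows:
  commands:
    - [[0, 0, 0], [0.04, 0.061, 0.0], 1]
    - [[0, 0, 0], [0.04, 0.061, 0.0], 1]
    - [[0, 0, 0], [0.04, 0.061, 0.04], 1]
    - [[0, 0, 0], [0.04, 0.061, 0.08], 1]
    - [[0, 0, 0], [0.04, 0.061, 0.116], 1]
    - [[0, 0, 0], [0.04, 0.061, 0.116], 1]
    - [[0, 0, 0], [0.025, 0.061, 0.116], 1]
    - [[0, 0, 0], [0.012, 0.061, 0.116], 1]
    - [[0, 0, 0], [0.0, 0.061, 0.116], 1]
    - [[0, 0, 0], [-0.01, 0.061, 0.116], 1]

```text
time: 3.95
ee_pos: [0.5542, -0.1574, 0.1661]
eef_rot: [0.767, 0.641, 0.001, 0.001]
wrist_force: [-0.5, -1.0, 0.2]
gripper_width: 0.002
grip_force: 0.0
```

Call:
send_rows:
  commands:
    - [[0, 0, 0], [-0.01, 0, 0], 1]
    - [[0, 0, 0], [-0.02, 0, 0], 1]
    - [[0, 0, 0], [-0.03, 0, 0.003], 1]
    - [[0, 0, 0], [-0.038, 0, 0.01], 1]
    - [[0, 0, 0], [-0.041, 0, 0.016], 1]
    - [[0, 0, 0], [-0.041, 0, 0.022], 1]
    - [[0, 0, 0], [-0.041, 0, 0.027], 1]
    - [[0, 0, 0], [-0.041, 0, 0.031], 1]
    - [[0, 0, 0], [-0.041, 0, 0.034], 1]
    - [[0, 0, 0], [-0.041, 0, 0.034], 1]

```text
time: 4.78
ee_pos: [0.5466, -0.1953, 0.131]
eef_rot: [0.767, 0.642, 0.0, -0.0]
wrist_force: [-4.8, 2.2, 9.7]
gripper_width: -0.001
grip_force: 5.1
```

Run:
```python
from h import *
s=arm.read_state();print(s["time"],s["ee_pos"],s["wrist_force"])
im,d=arm.camera("scene")
a=cv2.resize(im[150:320,310:500],(665,595),interpolation=2)
cv2.imwrite("pics/s2.png",a)
```

```text
4.7833 [ 0.54661149 -0.19526897  0.13099942] [-4.75806137  2.2124061   9.71840846]
```

View pics/s2.png

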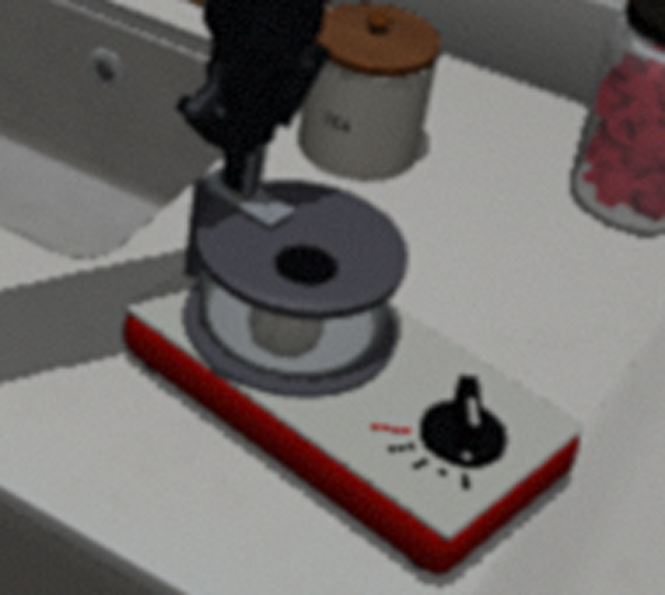

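The hasp now lies flat under the finger at about (262, 208), and the dial is still at rest. I'll lift off and look at the dial from close by.

Call:
send_rows:
  commands:
    - [[0, 0, 0], [0, 0, -0.04], 1]
    - [[0, 0, 0], [0, 0, -0.08], 1]
    - [[0, 0, 50], [-0.229, -0.05, -0.1], 1]
    - [[0, 0, 50], [-0.229, -0.05, -0.1], 1]
    - [[0, 0, 50], [-0.229, -0.05, -0.1], 1]
    - [[0, 0, 50], [-0.229, -0.05, -0.1], 1]
    - [[0, 0, 50], [-0.229, -0.05, -0.1], 1]
    - [[0, 0, 50], [-0.229, -0.05, -0.1], 1]
    - [[0, 0, 50], [-0.229, -0.05, -0.1], 1]
    - [[0, 0, 50], [-0.229, -0.05, -0.1], 1]

```text
time: 5.67
ee_pos: [0.4557, -0.4142, 0.2299]
eef_rot: [0.967, 0.253, -0.001, 0.0]
wrist_force: [0.6, -0.6, -0.2]
gripper_width: 0.006
grip_force: 0.0
```

Call:
send_rows:
  commands:
    - [[0, 0, 0], [0, 0, 0], 1]
    - [[0, 0, 0], [0, 0, 0], 1]

```text
time: 5.83
ee_pos: [0.4584, -0.4107, 0.2296]
eef_rot: [0.965, 0.261, 0.0, -0.001]
wrist_force: [-0.3, 0.5, 0.2]
gripper_width: -0.003
grip_force: 0.0
```

Run:
```python
from h import *
Z=dict(catch=.131,three_dots=.05,hasp_hinge=.128,dial_grip=.072,dial_pointer=.085,hasp_tab=.13)
s=arm.read_state();print(s["time"],s["ee_pos"],s["eef_rot"],s["joint_pos"].round(2))
for n in("wrist","scene"):
  im,d=arm.camera(n)
  for q,z in Z.items():
    for r in arm.spot_point(n,q)[:1]:
        u,v=map(int,r["uv"]); dd=d[min(v,399),min(u,639)]
        print(n,q,round(r["score"],2),u,v,at_z(n,r["uv"],z).round(3),at_d(n,r["uv"],dd).round(3))
  cv2.imwrite(f"pics/{n}3.png",im)
```

```text
5.8333 [ 0.45839283 -0.4107481   0.22961305] [ 9.65347115e-01  2.60968588e-01  7.73986328e-06 -5.86820697e-04] [ 0.03  0.49  0.94  1.43 -0.4   1.42 -0.07]
wrist three_dots 0.62 281 143 [ 0.476 -0.36   0.05 ] [ 0.476 -0.36   0.052]
wrist dial_grip 0.6 317 133 [ 0.507 -0.39   0.072] [ 0.508 -0.39   0.088]
wrist dial_pointer 0.79 317 157 [ 0.486 -0.403  0.085] [ 0.486 -0.403  0.086]
wrist hasp_tab 0.27 261 84 [ 0.52  -0.329  0.13 ] [ 0.52  -0.314  0.056]
scene catch 0.64 379 202 [ 0.558 -0.192  0.131] [ 0.553 -0.195  0.135]
scene three_dots 0.69 425 277 [ 0.481 -0.362  0.05 ] [ 0.478 -0.364  0.053]
scene hasp_hinge 0.6 368 201 [ 0.547 -0.169  0.128] [ 0.538 -0.173  0.135]
scene dial_grip 0.98 442 265 [ 0.517 -0.383  0.072] [ 0.504 -0.387  0.084]
scene dial_pointer 0.7 438 271 [ 0.481 -0.388  0.085] [ 0.507 -0.38   0.06 ]
scene hasp_tab 0.45 384 209 [ 0.543 -0.216  0.13 ] [ 0.539 -0.217  0.133]
```

View pics/wrist3.png

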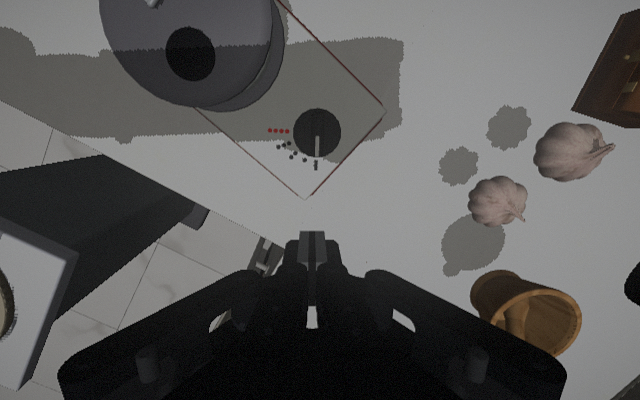

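The wrist view shows the dial skirt centred at about (317, 132), with the pointer running straight down to (317, 157) and parallel to the tool's x. The red dots are to its left, at about (278, 131).

Run:
```python
from h import *
n="wrist";c=cam(n)
im=cv2.imread("pics/wrist3.png")
m=(im.max(2)<75).astype(np.uint8); m[:, :270]=0;m[165:]=0;m[:100]=0;m[:,350:]=0
k,l,st,ce=cv2.connectedComponentsWithStats(m);i=1+st[1:,4].argmax();x,y,w,h,a=st[i];print(st[i],ce[i])
S=at_z(n,(x+w/2,y+h/2),.058,c)
P1=at_z(n,(317,157),.085,c);P0=at_z(n,(317,137),.085,c)
print(S,P1,P0,np.arctan2(*(P1-P0)[[1,0]]))
s=arm.read_state();M=R.from_quat(s["eef_rot"]).as_matrix()
print("tool shift to S:",M.T@(S-s["ee_pos"]),np.arctan2(M[1,0],M[0,0]))
```

```text
[ 293  108   48   49 1770] [316.54350282 131.62937853]
[ 0.50646683 -0.39159415  0.058     ] [ 0.48587046 -0.40299968  0.085     ] [ 0.50364348 -0.39268616  0.085     ] -2.6157914104565094
tool shift to S: [0.05338966 0.00644049 0.17219142] 0.5208859605312838
```

Call:
send_rows:
  commands:
    - [[0, 0, 0], [0.053, 0.006, 0.03], 0]
    - [[0, 0, 0], [0.053, 0.006, 0.06], 0]
    - [[0, 0, 0], [0.053, 0.006, 0.1], 0]
    - [[0, 0, 0], [0.053, 0.006, 0.11], 0]
    - [[0, 0, 0], [0.053, 0.006, 0.11], 0]
    - [[0, 0, 0], [0.053, 0.006, 0.11], 0]
    - [[0, 0, 0], [0.053, 0.006, 0.11], 0]
  squeeze: 40

```text
time: 7.12
ee_pos: [0.5059, -0.3935, 0.1232]
eef_rot: [0.967, 0.257, 0.001, 0.002]
wrist_force: [0.1, -0.1, 0.3]
gripper_width: 0.501
grip_force: 0.0
```

Run:
```python
from h import *
s=arm.read_state();print(s["ee_pos"],s["gripper_width"])
n="wrist";im,d=arm.camera(n);cv2.imwrite("pics/w4.png",im[100:400,120:520])
for q in("hasp_tab","catch"):
  im,d=arm.camera("side")
  for r in arm.spot_point("side",q)[:1]:
    u,v=map(int,r["uv"]);print(q,r["score"],at_d("side",r["uv"],d[v,u]),at_z("side",r["uv"],.13))
cv2.imwrite("pics/sd4.png",im)
```

```text
[ 0.50590416 -0.39346514  0.12322966] 0.5013323628901205
hasp_tab 0.49 [ 0.54937112 -0.20762536  0.13179576] [ 0.5495676  -0.21027342  0.13      ]
catch 0.97 [ 0.54154044 -0.17035248  0.13462148] [ 0.54200806 -0.17699998  0.13      ]
```

View pics/w4.png

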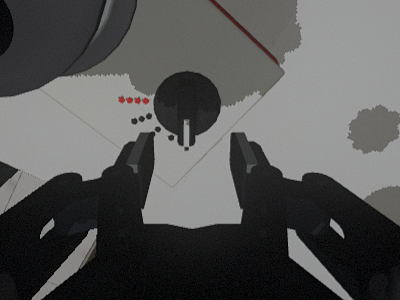

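Run:
```python
from h import *
n="wrist";K,e,A=c=cam(n);s=arm.read_state();M=R.from_quat(s["eef_rot"]).as_matrix();t=s["ee_pos"]
for z in(-.01,-.005,0,.064,.04):
  p=K@(A.T@(t+M@[0,0,z]-e)); print(z,p[:2]/p[2]-[120,100])
print("cam in tool",(M.T@(e-t)).round(4),(M.T@A).round(3))
im=cv2.imread("pics/w4.png");m=(im.max(2)<75).astype(np.uint8);m[140:]=0;m[:60]=0;m[:,:152]=0;m[:,229:]=0
k,l,st,ce=cv2.connectedComponentsWithStats(m);i=1+st[1:,4].argmax();x,y,w,h,a=st[i];print(st[i])
S=at_z(n,(120+x+w/2,100+y+w/2),.058,c);print(S,M.T@(S-t))
cv2.imwrite("pics/z4.png",cv2.resize(im[50:230,90:290],(660,594)))
```

```text
-0.01 [190.44936971 153.661735  ]
-0.005 [190.49667567 149.34853889]
0 [190.54110823 145.29732985]
0.064 [190.93820453 109.09144639]
0.04 [190.81840122 120.01470256]
cam in tool [ 0.0712  0.0008 -0.144 ] [[-0.    -0.96  -0.279]
 [ 1.    -0.    -0.001]
 [ 0.001 -0.279  0.96 ]]
[ 154   71   67   69 3353]
[ 0.50842879 -0.38781153  0.058     ] [ 0.00391846 -0.00271333  0.06375094]
```

View pics/z4.png

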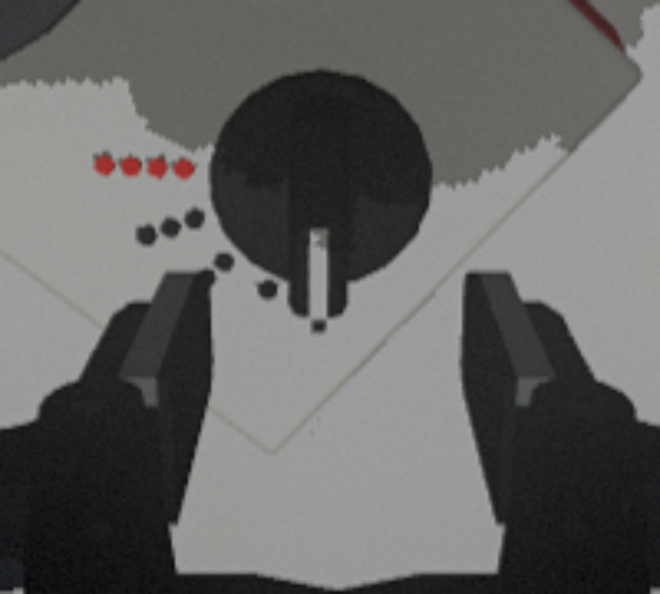

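The zoomed view shows the dial skirt centred at about (320, 178), with its bar along the tool's x midway between the pads (338 less parallax). The offset is about 3 mm in tool x and -3 mm in y, so I'll descend with that correction.

Call:
send_rows:
  commands:
    - [[0, 0, 0], [0.003, -0.003, 0.02], 0]
    - [[0, 0, 0], [0.003, -0.003, 0.04], 0]
    - [[0, 0, 0], [0.003, -0.003, 0.055], 0]
    - [[0, 0, 0], [0.003, -0.003, 0.057], 0]
    - [[0, 0, 0], [0.003, -0.003, 0.057], 0]
    - [[0, 0, 0], [0.003, -0.003, 0.057], 0]

```text
time: 7.87
ee_pos: [0.5074, -0.3879, 0.0644]
eef_rot: [0.966, 0.257, 0.0, 0.001]
wrist_force: [-0.1, -0.1, -1.1]
gripper_width: 0.5
grip_force: 0.0
```

Call:
send_rows:
  commands:
    - [[0, 0, 0], [0, 0, 0], 1]
    - [[0, 0, 0], [0, 0, 0], 1]
    - [[0, 0, 0], [0, 0, 0], 1]
    - [[0, 0, 0], [0, 0, 0], 1]
    - [[0, 0, 0], [0, 0, 0], 1]
    - [[0, 0, 0], [0, 0, 0], 1]
    - [[0, 0, 0], [0, 0, 0], 1]
    - [[0, 0, 0], [0, 0, 0], 1]
  squeeze: 40

```text
time: 8.53
ee_pos: [0.5078, -0.3882, 0.0645]
eef_rot: [0.966, 0.257, 0.001, 0.001]
wrist_force: [1.1, -1.3, 6.0]
gripper_width: 0.144
grip_force: 42.0
```

Call:
send_rows:
  commands:
    - [[0, 0, 5], [0, 0, 0], 1]
    - [[0, 0, 10], [0, 0, 0], 1]
    - [[0, 0, 16], [0, 0, 0], 1]
    - [[0, 0, 22], [0, 0, 0], 1]
    - [[0, 0, 28], [0, 0, 0], 1]
    - [[0, 0, 34], [0, 0, 0], 1]
    - [[0, 0, 40], [0, 0, 0], 1]
    - [[0, 0, 46], [0, 0, 0], 1]
    - [[0, 0, 52], [0, 0, 0], 1]
    - [[0, 0, 55], [0, 0, 0], 1]

```text
time: 9.37
ee_pos: [0.5079, -0.3894, 0.0646]
eef_rot: [0.975, -0.221, 0.002, 0.002]
wrist_force: [2.7, -5.8, 2.7]
gripper_width: 0.141
grip_force: 41.1
```

Call:
send_rows:
  commands:
    - [[0, 0, 5], [0, 0, 0], 1]
    - [[0, 0, 10], [0, 0, 0], 1]
    - [[0, 0, 13], [0, 0, 0], 1]
    - [[0, 0, 13.5], [0, 0, 0], 1]
    - [[0, 0, 13.5], [0, 0, 0], 1]
    - [[0, 0, 13.5], [0, 0, 0], 1]
    - [[0, 0, 13.5], [0, 0, 0], 1]

```text
time: 9.95
ee_pos: [0.5077, -0.3897, 0.0646]
eef_rot: [0.944, -0.331, 0.002, 0.002]
wrist_force: [2.3, -7.9, 1.3]
gripper_width: 0.144
grip_force: 41.1
```

Run:
```python
from h import *
s=arm.read_state();M=R.from_quat(s["eef_rot"]).as_matrix();print(s["time"],s["ee_pos"],s["wrist_force"],s["wrist_torque"],"turned",.52-np.arctan2(M[1,0],M[0,0]))
a,_=arm.camera("wrist");b,d=arm.camera("scene")
for q in("three_dots","dial_pointer","dial_grip","hasp_tab"):
  for n,z in(("wrist",0),("scene",0)):
    for r in arm.spot_point(n,q)[:1]:print(n,q,round(r["score"],2),np.round(r["uv"]),at_z(n,r["uv"],dict(three_dots=.05,dial_pointer=.085,dial_grip=.072,hasp_tab=.13)[q]).round(3))
cv2.imwrite("pics/f5.png",np.hstack([cv2.resize(a[100:300,210:410],(400,400)),cv2.resize(b[170:320,350:500],(400,400),interpolation=2)]))
```

```text
9.95 [ 0.50766311 -0.38971168  0.06459874] [ 2.30438547 -7.88509815  1.32446049] [-1.6137946  -0.71990049  0.15417424] turned 1.1950738002641053
wrist three_dots 0.61 [311. 293.] [ 0.476 -0.363  0.05 ]
scene three_dots 0.87 [422. 278.] [ 0.477 -0.358  0.05 ]
wrist dial_pointer 0.66 [310. 307.] [ 0.489 -0.373  0.085]
scene dial_pointer 0.77 [432. 264.] [ 0.492 -0.366  0.085]
wrist dial_grip 0.98 [313. 255.] [ 0.506 -0.389  0.072]
scene dial_grip 0.76 [442. 264.] [ 0.519 -0.381  0.072]
scene hasp_tab 0.68 [386. 212.] [ 0.535 -0.222  0.13 ]
```

View pics/f5.png

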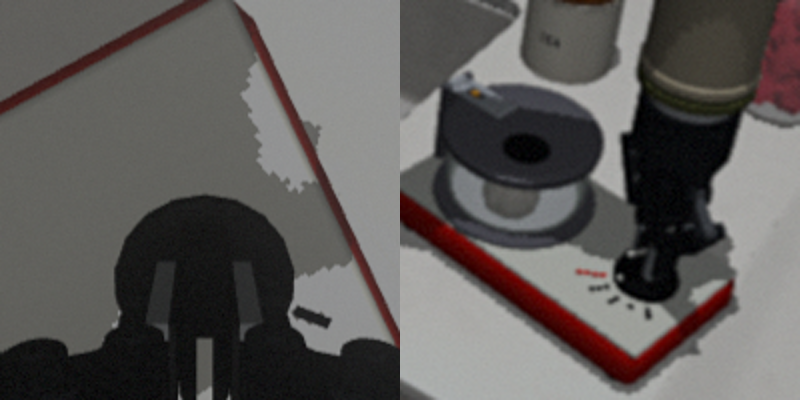

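The close-up shows the bar held between the pads with its pointer towards the three-dot mark, and the hasp lying flat with the catch showing through its slot (475, 90). I'll hold briefly, then hand in.

Call:
send_rows:
  commands:
    - [[0, 0, 0], [0, 0, 0], 1]
    - [[0, 0, 0], [0, 0, 0], 1]
    - [[0, 0, 0], [0, 0, 0], 1]
    - [[0, 0, 0], [0, 0, 0], 1]
    - [[0, 0, 0], [0, 0, 0], 1]
    - [[0, 0, 0], [0, 0, 0], 1]
    - [[0, 0, 0], [0, 0, 0], 1]
    - [[0, 0, 0], [0, 0, 0], 1]

```text
time: 11.12
ee_pos: [0.5077, -0.3897, 0.0646]
eef_rot: [0.944, -0.331, 0.002, 0.002]
wrist_force: [2.9, -6.9, 2.5]
gripper_width: 0.143
grip_force: 41.1
```

```bash
python3 -c "
from plant import arm
s=arm.read_state();print(s['time'],s['eef_rot'],s['grip_force']);print(arm.finish_job())"
```

```text
11.1167 [ 0.94356688 -0.33117146  0.00187046  0.00187389] 41.060999035835266
the job is handed in; nothing more can be done
None
```

I handed the job in at 11.1 s: the hasp lies flat over the catch, and the gripper is holding the dial at about 1.2 rad (three dots) with 41 N. The arm touched nothing else, and the hand-in gave no verdict.

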